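# Turn a latch cover over down the chute and swing the hold-down arm across

### The arm

A 7-joint arm with a two-finger parallel gripper is mounted at the origin on the work surface. World frame = base frame: x ahead of the robot, y to its left, z up, the work surface at z = 0. Lengths are in m, angles in rad, forces in N, time in s.
With the tool pointing down it reaches from about 0.425 to 0.875 m from the base axis. Payload 4.7 kg.
Tool frame: the origin (TCP) lies on the centre line of the jaws, within the pads' length; the fingertips stand 22 mm ahead of it and the grasp point (between the pads) lies 3 mm ahead of it (ctrl.tcp_to_tips is the z of the fingertips in the tool frame, in m); z points along the fingers, y is the direction in which the jaws open and shut (so a half turn about z gives the same grasp; the last joint's range is limited). The gripper opens to 87 mm and grips with 3 to 60 N. Pads are 19 mm wide; open, the fingers measure 117 mm over their backs; the gripper's body (75 mm by 190 mm) begins 51 mm behind the grasp point.
Start: joints at [-1.165, 0.321, -0.07, 1.45, 0.023, 1.371, -0.057], TCP at [0.248, 0.601, 0.245] pointing down, gripper open.
Joint ranges: [-2.86, 2.86], [-0.3, 2.09], [-1.38, 1.24], [0.06, 2.45], [-1.56, 4.7], [0.09, 2.05], [-2.69, 2.69]. Speed limits (rad/s): [2.57, 2.57, 3.14, 3.14, 3.14, 3.14, 3.14].

### API

Orientations are given as a rotation vector (axis times angle).
In Python, from bench import ctrl, cams gives the robot as it stands.
- The arm moves only by the tool move_arm, never from a script. Its argument "deltas" is a list of rows, each an object with "linear": the shift along the tool's x, y, z as a fraction of full scale, a list of three; "turn": the turn, a rotation vector about the tool's x, y, z as a fraction of full scale, a list of three; "claw": the closure, from 0 (fully open) to 1 (shut). In form: [{"linear": [tx, ty, tz], "turn": [wx, wy, wz], "claw": claw}, ...]. A call has 1 to 20 rows; each row shifts and turns the commanded pose from where the row before left it, along the tool's axes as they then stand; what a row does not reach is not made up. Full scale, the value 1, is 0.03 m for a shift and 4 degrees for a turn. A row lasts 1/12 s, in which the tool goes at most 41.7 mm and 7.16 degrees, less where a joint would pass 70% of its speed; a pose out of reach is approached as far as the arm can. A call with a number of a shift or a turn outside -1 to 1 is refused whole. A call with a gripper value outside its range is refused whole. The fingers move at their own pace and stop on an object; "grip_force" is the grip in N (left out, the last holds). Time passes only in rows, so rows that do not move let the fingers close. It gives the time, the measured TCP pose, the force and the opening at its end, in the units of the state.
- ctrl.get_state(): the state, without advancing time (a new reading comes with each control period).
- cams.get_image(name): name is "scene" or "top" or "wrist"; returns a dict with "image" (480x640x3 uint8, red, green, blue), "K" (3x3 intrinsics, pixels), "world_from_camera" (4x4, takes a point from camera to world coordinates); the wrist camera has in their place "tool_from_camera" (4x4, takes a point from camera to tool coordinates, whose origin is the TCP and whose axes are the flange's). Camera axes: x right, y down, z forward; pixel columns grow to the right and rows downward; lengths in m; the calibration is good to about 2 mm. A picture is of the moment at which its call begins: read the wrist's pose just before it. There is no depth.
- ctrl.close_job(): hands the job in, once; it reports no verdict.
The state is a dict: "time": time; "joint_positions": joint angles; "qd": joint speeds; "joint_torque": joint torques, N m; "position": TCP position; "tool_rot": TCP orientation; "ft_force": force on the tool from outside, world axes, zero at the start; "torque": the same for the moment, N m; "grip_width": opening from 0.0 (shut) to 1.0 (fully open).
Only numpy, scipy, OpenCV 4.12 (cv2) and the standard library are available. Lean on these libraries where they do the work, as an engineer would, in place of code of your own. Each camera call takes 0.05 s, during which the arm holds its last target. There are 200 camera calls.

### The job

Turn the latch cover over with the chute: lift it out of the leaning rack, lay it orange face down on the upper part of the ramp and let go, so that it slides down by itself and comes to lie flat in the tray, bare metal up. Then take the swing arm by its black knob and bring it round over the cover until it meets its stop, and let go. Leave the ratchet, door pull, roller and trim cap where they are.

Things in the scene. Friction and masses are not known exactly. Their poses are not given: they have to be found in the camera images.
- cover_center (a point): Centre of the loose latch cover, a flat plate 56 (x) x 95 (y) x 8 mm, 100 to 210 g: one broad face orange (z points out of it), the other bare metal with two dark ribs. It starts in the rack leaning 30 degrees from vertical, y pointing up the lean, orange face up and outward; the top 50 mm of its length stands free on both faces above the back rest.
- rack: Fixed green leaning rack that holds the cover; origin on the table under the middle of the cover, z up. Base 100 (x) x 130 (y) x 10 mm; back rest 70 mm wide, 6 mm thick, leaning 30 degrees from vertical, its top towards +y and about 48 mm above the table; a lip at the cover's foot on the -y side, 24 mm above the table.
- tray_floor (a point): Middle of the tray floor's upper face, 8 mm above the table; the tray is the lower end of the fixed blue chute. x across, y along the sliding direction, z up. Tray 72 mm wide between walls 12 mm high, from the ramp's foot at y = -56 mm to an end wall, 24 mm above the table, at y = +58 mm. Ramp and tray are slippery polished sheet.
- ramp_top (a point): Middle of the ramp's upper edge (crest), on the sliding surface, 104 mm above the table. x across, y down the slope, z out of the surface. 4 mm sheet falling at 50 degrees, 125 mm long, the last 25 mm at 25 degrees; 72 mm wide between walls 12 mm high that begin 6 mm below the crest. Open behind the crest: fingers can hold a plate that sticks out past it.
- knob (a point): Middle of the upright black knob on the end of the grey tubular swing arm, 24 mm diameter, 34 mm tall, centre 113 mm above the table; the tube below it is 18 mm thick with its top 91 mm above the table. Under the knob a rubber foot hangs to 24 mm above the table, so it passes just over a cover lying flat in the tray.
- pivot (a point): Point on the upright axis of the swing arm at the knob's height; the knob circles it at 109 mm. The post stands beside the tray.
- swing_arm (a joint): Angle of the swing arm, rad: 0 = closed on its stop, the knob exactly above the middle of the tray; it grows as the arm opens, clockwise seen from above, up to 1.6. It stays where it is left; moving it takes about 1 to 2 N at the knob.
- ratchet_center (a point): Bystander: centre of a loose black latch ratchet lying flat, about 75 x 55 x 10 mm.
- pull_center (a point): Bystander: centre of a loose chromed door pull, 132 x 20 x 31 mm, lying on its two feet, its length along x.
- roller_center (a point): Bystander: centre of a loose yellow nylon roller standing on end, 32 mm diameter, 30 mm tall.
- cap_center (a point): Bystander: centre of a loose green plastic trim cap, 50 x 32 x 13 mm.
Not all that is in view belongs to the job. What is shaped like the part that bears cover_center but blue or pink is not meant.

How it is judged:
On the way, in this order (a step that is already met when the one before it is completed fails the run):
1. the cover, let go by the fingers, lies or slides on the ramp with its orange face against the ramp (angle between the z axis of cover_center and the z axis of ramp_top, either way round below 0.15 rad and angle between cover_center's own z axis and vertical above 1.9 rad and z of cover_center in the frame of ramp_top between -0.001 and 0.012 m and y of cover_center in the frame of ramp_top between -0.03 and 0.1 m and x of cover_center in the frame of ramp_top between -0.03 and 0.03 m and contact force between cover and the fingers below 0.05 N), for 0.03 s.
2. the cover lies flat and still in the tray, bare metal up, while the swing arm is still open (angle between cover_center's own z axis and vertical above 3.05159 rad and x of cover_center in the frame of tray_floor between -0.012 and 0.012 m and y of cover_center in the frame of tray_floor between -0.02 and 0.02 m and z of cover_center in the frame of tray_floor below 0.008 m and linear speed of cover below 0.02 m/s and contact force between cover and the fingers below 0.05 N and value of joint swing_arm above 0.7 rad), for 0.2 s.
At the end, for the whole second after the job is handed in: The cover lies still and flat (5 degrees) in the tray, orange face down, its centre within 12 mm across and 20 mm along of the tray's middle; the swing arm is closed on its stop (0.05 rad) and let go; ratchet, door pull, roller and trim cap are within 20 mm of where they started (angle between cover_center's own z axis and vertical above 3.05159 rad and x of cover_center in the frame of tray_floor between -0.012 and 0.012 m and y of cover_center in the frame of tray_floor between -0.02 and 0.02 m and z of cover_center in the frame of tray_floor below 0.008 m and linear speed of cover below 0.02 m/s and value of joint swing_arm below 0.05 rad and velocity of joint swing_arm below 0.05 rad/s and distance of each of ratchet_center, pull_center, roller_center, cap_center from where it was at the start of the episode below 0.02 m); the robot touches nothing.
It fails at once if a bystander part is moved by more than 30 mm (distance of any of ratchet_center, pull_center, roller_center, cap_center from where it was at the start of the episode above 0.03 m).
It also fails if it takes over 56 s, if anything falls off the work surface, if the arm or the gripper's body presses on something with over 40 N, if the wrist force passes 120 N, or if a joint passes its speed limit or range.

## Working session

There is one attempt and no reset: what is moved stays moved. The work goes in short steps, Python scripts to look and compute and a tool call to move; the robot and the scene stay as the last step left them, time stands still between calls to the robot, and variables do not carry over. Pictures are saved under pics/ and viewed, about 8 in all and at most 12, crops included, and the job is handed in when it is done.

Besides the shell and the picture viewer there is one more tool, called after "Request:" by a JSON object that holds its "name" and its "arguments". move_arm: Moves the arm, as the interface text tells. Shift numbers are shares of 0.03 m and turn numbers shares of 4 degrees, none past 1 either way. Its arguments: {"type":"object","properties":{"deltas":{"type":"array"},"grip_force":{"type":"number"}},"required":["deltas"]}

```bash
ls; mkdir -p pics
cat > h.py <<'E'
import numpy as np, cv2
from bench import ctrl, cams
from scipy.spatial.transform import Rotation as R
def snap(n,f):
    d=cams.get_image(n); cv2.imwrite('pics/'+f,d['image'][:,:,::-1]); np.savez('pics/'+f+'.npz',**d); return d
def ray(d,uv,T=None):
    T=d['world_from_camera'] if T is None else T
    v=T[:3,:3]@np.linalg.inv(d['K'])@np.array([uv[0],uv[1],1.]); return T[:3,3],v
def onz(d,uv,z,T=None):
    o,v=ray(d,uv,T); return o+v*(z-o[2])/v[2]
def tri(r1,r2):
    (a,u),(b,v)=r1,r2; s=np.linalg.lstsq(np.c_[u,-v],b-a,rcond=None)[0]
    return (a+s[0]*u+b+s[1]*v)/2, np.linalg.norm(a+s[0]*u-b-s[1]*v)
def proj(d,p):
    T=np.linalg.inv(d['world_from_camera']); c=d['K']@(T[:3,:3]@p+T[:3,3]); return c[:2]/c[2]
E
python3 - <<'E'
from h import *
s=ctrl.get_state(); print(s, ctrl.tcp_to_tips)
for n in('scene','top'):
    d=snap(n,n+'0.png'); print(n,d['K'].tolist(),np.round(d['world_from_camera'],3).tolist())
E
```

```text
pics
{'time': 0.0, 'joint_positions': array([-1.16488489,  0.32182664, -0.07007138,  1.45167743,  0.02261093,
        1.37082176, -0.05689531]), 'qd': array([ 7.54895768e-05,  8.69827970e-04, -1.13952339e-03,  7.45037200e-04,
        5.25335190e-04,  3.72663126e-04,  5.05129077e-04]), 'joint_torque': array([ 3.54800859e-04, -4.91295433e+01, -4.03698161e-01, -3.12528348e+01,
       -6.39633369e-02,  4.39421798e-02,  1.74645506e-04]), 'position': array([0.24806761, 0.60023668, 0.24345781]), 'tool_rot': array([-6.11436527e-01, -3.08124528e+00,  3.02862422e-03]), 'ft_force': array([-1.9122368 ,  0.05401388, -0.17110357]), 'torque': array([0.02708156, 0.02539934, 0.02849471]), 'grip_width': 0.9995347927574305} 0.022
scene [[544.5938467872362, 0.0, 320.34354001143817], [0.0, 544.5938467872362, 243.1381738292843], [0.0, 0.0, 1.0]] [[0.331, 0.716, -0.614, 1.17], [0.944, -0.26, 0.205, -0.145], [-0.013, -0.647, -0.762, 0.877], [0.0, 0.0, 0.0, 1.0]]
top [[556.5294418819558, 0.0, 332.96306470798896], [0.0, 556.5294418819558, 237.94173630492133], [0.0, 0.0, 1.0]] [[0.021, -0.992, 0.126, 0.337], [-1.0, -0.02, 0.006, 0.067], [-0.004, -0.126, -0.992, 1.478], [0.0, 0.0, 0.0, 1.0]]
```

View pics/top0.png

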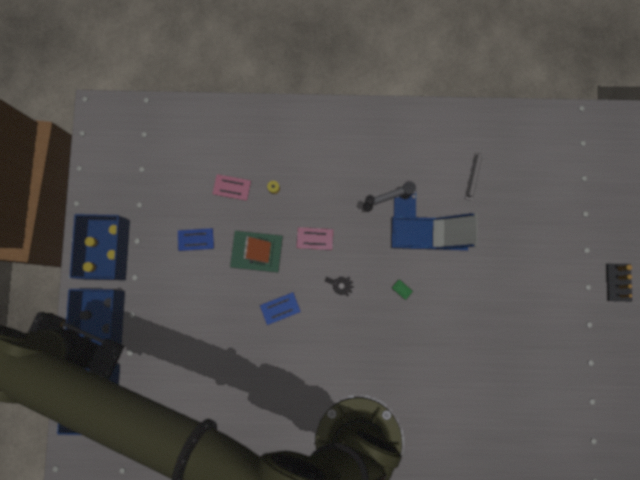

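View pics/scene0.png

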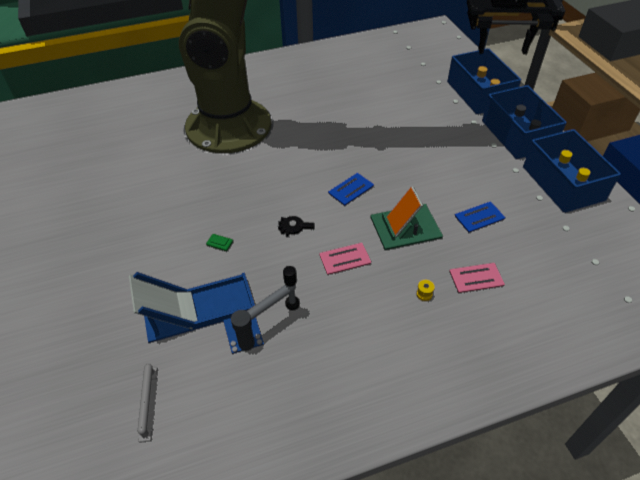

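The only orange plate sits in the green rack: top (257,250), scene (405,212). The lookalikes are flat plates. The pink ones are at top (232,187) and (315,238), the blue ones at (196,239) and (280,308). I choose the orange one. One collage of close crops will check it.

Run:
```python
from h import *
a=cv2.imread('pics/top0.png'); b=cv2.imread('pics/scene0.png')
def c(im,x,y,w,h,W,H): return cv2.resize(im[y:y+h,x:x+w],(W,H),interpolation=cv2.INTER_CUBIC)
# top rack 4x(80x60)->5x ; 
r1=np.hstack([c(a,222,222,70,56,350,280),c(a,355,172,130,84,433,280)])
r2=np.hstack([c(b,365,180,80,71,350,310),c(b,125,255,183,131,433,310)])
cv2.imwrite('pics/col.png',np.vstack([r1,r2])*1)
import itertools
for n in('top0','scene0'):
    im=cv2.imread(f'pics/{n}.png'); hsv=cv2.cvtColor(im,cv2.COLOR_BGR2HSV)
    for nm,lo,hi in(('orange',(3,150,90),(14,255,255)),('green',(60,60,30),(85,255,255)),('blue',(100,120,40),(125,255,255)),('black',(0,0,0),(180,90,45))):
        m=cv2.inRange(hsv,lo,hi)
        for k in cv2.findContours(m,cv2.RETR_EXTERNAL,cv2.CHAIN_APPROX_NONE)[0]:
            A=cv2.contourArea(k); x,y,w,h=cv2.boundingRect(k)
            if A>60 and 120<x<520 and 160<y<400: print(n,nm,A,(x,y,w,h),np.round(cv2.minAreaRect(k)[0],1),cv2.approxPolyDP(k,2.5,True).reshape(-1,2).tolist())
```

```text
top0 orange 324.5 (247, 239, 22, 22) [257.9 249.5] [[250, 239], [247, 256], [266, 260], [268, 243]]
top0 green 183.5 (393, 280, 19, 19) [401.7 289.2] [[398, 280], [393, 289], [406, 298], [411, 290]]
top0 green 1548.5 (231, 232, 51, 39) [256.  251.1] [[235, 233], [232, 266], [277, 270], [281, 237]]
top0 blue 627.5 (261, 294, 38, 30) [279.6 308.3] [[292, 294], [261, 306], [268, 323], [298, 311]]
top0 blue 582.5 (179, 229, 34, 21) [195.3 239.1] [[211, 229], [179, 231], [179, 249], [212, 247]]
top0 blue 1469.5 (392, 197, 41, 51) [412. 222.] [[396, 198], [393, 246], [432, 247], [432, 219], [416, 218], [414, 200], [410, 197]]
top0 black 84.0 (363, 196, 10, 15) [368.4 203.5] [[370, 196], [363, 205], [365, 210], [371, 207]]
scene0 orange 654.5 (387, 188, 33, 47) [402.9 210.9] [[411, 188], [387, 216], [395, 234], [419, 205]]
scene0 green 271.5 (206, 234, 27, 17) [219.  241.9] [[206, 244], [226, 250], [232, 239], [212, 234]]
scene0 green 1491.0 (371, 204, 72, 46) [406.4 225.9] [[425, 204], [396, 237], [385, 217], [389, 211], [371, 215], [385, 249], [441, 237]]
scene0 blue 113.0 (251, 318, 9, 2
[... 367 characters left out ...]
72]]
scene0 blue 803.0 (455, 202, 50, 30) [479.5 216.1] [[504, 217], [490, 202], [455, 214], [468, 231]]
scene0 blue 690.5 (328, 173, 46, 32) [350.7 188.2] [[373, 184], [356, 173], [328, 192], [345, 204]]
scene0 black 342.5 (232, 318, 22, 33) [245.5 335. ] [[251, 318], [243, 326], [232, 323], [242, 350], [250, 349], [253, 344], [249, 326]]
scene0 black 161.5 (286, 290, 13, 21) [292. 300.] [[293, 290], [286, 300], [286, 306], [291, 310], [298, 307]]
scene0 black 198.5 (283, 266, 13, 21) [289. 276.] [[288, 266], [283, 271], [287, 286], [293, 286], [295, 270]]
scene0 black 390.0 (278, 217, 36, 20) [295.5 225.4] [[278, 227], [287, 236], [303, 228], [313, 228], [313, 223], [288, 217], [281, 218]]
```

View pics/col.png

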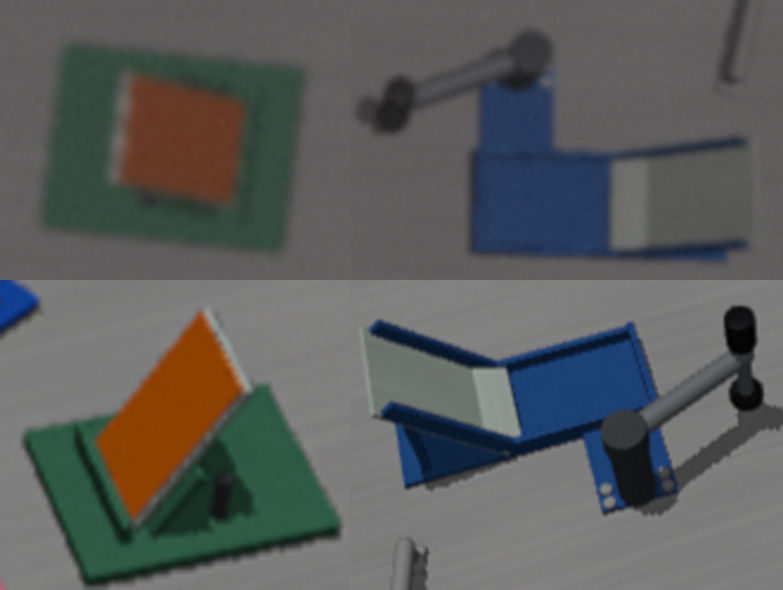

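The close crop confirms it: an orange face in the green rack. Its bare top edge points left in the top view (world +y) and the foot lip is on the right. The ramp crest is at top (475,214–245) and scene (130,276)/(135,312). The knob is at top (370,203) and scene (289,276).

Run:
```python
from h import *
class D(dict):pass
t=dict(np.load('pics/top0.png.npz')); s=dict(np.load('pics/scene0.png.npz'))
P=lambda n,p,q:print(n,*[np.round(x,4) for x in tri(ray(t,p),ray(s,q))])
g=[onz(t,p,.01) for p in[(235,233),(232,266),(277,270),(281,237)]]
print('rack corners',np.round(g,3).tolist(),'c',np.round(np.mean(g,0),4))
ax=(g[0]-g[3]+g[1]-g[2]); print('rack yaw(y axis) deg from world y',np.degrees(np.arctan2(-ax[0],ax[1])))
# orange corners: top (+x,+y)... 
for n,p,q in(('top far',(250,239),(419,205)),('top near',(247,256),(411,188)),('foot near',(266,260),(387,216)),('foot far',(268,243),(395,234))): P(n,p,q)
P('crest far',(475.6,214),(134.7,312)); P('crest near',(475,245.5),(130.1,276))
cr=[onz(t,p,.104) for p in[(475.6,214),(475,245.5)]]; print('crest@.104',np.round(cr,4).tolist(), [np.round(onz(s,p,.104),4).tolist() for p in((134.7,312),(130.1,276))])
e=[onz(t,p,.024) for p in[(391.6,217.6),(391.6,247.6)]]; print('endwall',np.round(e,4).tolist(),[np.round(onz(s,p,.024),4).tolist() for p in((254.8,305.7),(243.3,274))])
P('knob',(369.5,201),(289,277)); P('pivottop',(408,186),(240.5,320)); print(onz(s,(289,269),.13),onz(t,(370,199),.13))
```

```text
rack corners [[0.531, 0.338, 0.01], [0.443, 0.342, 0.01], [0.435, 0.222, 0.01], [0.523, 0.215, 0.01]] c [0.4827 0.279  0.01  ]
rack yaw(y axis) deg from world y -3.866317925702104
top far [0.5066 0.2858 0.0882] 0.0024
top near [0.4624 0.2895 0.0946] 0.0001
foot near [0.4583 0.2476 0.0222] 0.0067
foot far [0.5045 0.2456 0.0137] 0.0054
crest far [ 0.5796 -0.2826  0.098 ] 0.0031
crest near [ 0.4998 -0.2804  0.0991] 0.004
crest@.104 [[0.5786, -0.2795, 0.104], [0.4993, -0.2772, 0.104]] [[0.5838, -0.2831, 0.104], [0.5035, -0.2816, 0.104]]
endwall [[0.5785, -0.0777, 0.024], [0.4987, -0.0783, 0.024]] [[0.5856, -0.0825, 0.024], [0.5057, -0.0846, 0.024]]
knob [ 0.6053 -0.015   0.1079] 0.0026
pivottop [ 0.6499 -0.1151  0.0878] 0.0052
[ 0.60464586 -0.01485898  0.13      ] [ 0.60625638 -0.0136346   0.13      ]
```

```bash
cat >> h.py <<'E'
def frame(z,y): return np.c_[np.cross(y,z),y,z]
def rackR(psi=-3.8,lean=30,flip=1):
    Z=R.from_euler('z',psi,degrees=True).as_matrix(); l=np.radians(lean)
    yc=Z@[0,np.sin(l),np.cos(l)]; zc=Z@[0,-np.cos(l),np.sin(l)]
    return frame(-yc,flip*zc), yc, zc
def go(pos,Rt=None,order='rot'):
    s=ctrl.get_state(); R0=R.from_rotvec(s['tool_rot']).as_matrix(); Rt=R0 if Rt is None else Rt
    w=R.from_matrix(R0.T@Rt).as_rotvec(degrees=True)
    d=np.array(pos)-s['position']
    print('t',round(s['time'],2),'pos',np.round(s['position'],4),'F',np.round(s['ft_force'],1),'grip',round(s['grip_width'],3))
    print('turn units total',np.round(w/4,2),'| shift units in OLD axes',np.round(R0.T@d/.03,2),'in NEW axes',np.round(Rt.T@d/.03,2))
E
python3 - <<'E'
from h import *
w=cams.get_image('wrist'); print(w['K'].tolist(),np.round(w['tool_from_camera'],4).tolist())
s=ctrl.get_state(); print(np.round(R.from_rotvec(s['tool_rot']).as_matrix(),3))
cc=np.array([.483,.274,.053])
for f in(1,-1):
    Rt,yc,zc=rackR(flip=f); go(cc+yc*.19,Rt)
E
```

```text
[[366.8949687329206, 0.0, 318.2408232127676], [0.0, 366.8949687329206, 238.5071109517122], [0.0, 0.0, 1.0]] [[-0.001, -0.9676, -0.2524, 0.069], [1.0, -0.0011, 0.0004, 0.0005], [-0.0007, -0.2524, 0.9676, -0.1404], [0.0, 0.0, 0.0, 1.0]]
[[-0.924  0.382 -0.001]
 [ 0.382  0.924 -0.001]
 [-0.    -0.001 -1.   ]]
t 0.15 pos [0.2481 0.6004 0.2437] F [0.3 0.5 0.6] grip 0.998
turn units total [ -1.72 -10.44  39.09] | shift units in OLD axes [-10.38  -4.06   0.88] in NEW axes [8.53 5.77 4.34]
t 0.15 pos [0.2481 0.6004 0.2437] F [0.3 0.5 0.6] grip 0.998
turn units total [ 7.41 -1.22 -4.55] | shift units in OLD axes [-10.38  -4.06   0.88] in NEW axes [-8.53 -5.77  4.34]
```

Request:
{"name": "move_arm", "arguments": {"deltas": [{"linear": [-0.74,-0.29,0],"turn": [0,0,0],"claw": 0},{"linear": [-0.74,-0.29,0],"turn": [0,0,0],"claw": 0},{"linear": [-0.74,-0.29,0],"turn": [0,0,0],"claw": 0},{"linear": [-0.74,-0.29,0],"turn": [0,0,0],"claw": 0},{"linear": [-0.74,-0.29,0],"turn": [0,0,0],"claw": 0},{"linear": [-0.74,-0.29,0],"turn": [0,0,0],"claw": 0},{"linear": [-0.74,-0.29,0],"turn": [0.93,-0.15,-0.57],"claw": 0},{"linear": [-0.74,-0.29,0],"turn": [0.93,-0.15,-0.57],"claw": 0},{"linear": [-0.74,-0.29,0],"turn": [0.93,-0.15,-0.57],"claw": 0},{"linear": [-0.74,-0.29,0],"turn": [0.93,-0.15,-0.57],"claw": 0},{"linear": [-0.74,-0.29,0],"turn": [0.93,-0.15,-0.57],"claw": 0},{"linear": [-0.74,-0.29,0],"turn": [0.93,-0.15,-0.57],"claw": 0},{"linear": [-0.74,-0.29,0],"turn": [0.93,-0.15,-0.57],"claw": 0},{"linear": [-0.74,-0.29,0],"turn": [0.93,-0.15,-0.57],"claw": 0},{"linear": [0,0,0],"turn": [0,0,0],"claw": 0}], "grip_force": 15}}

```text
time: 1.4
position: [0.5089, 0.3915, 0.2599]
tool_rot: [-0.102, -3.012, 0.818]
ft_force: [0.0, -1.4, -1.2]
grip_width: 0.996
```

Run:
```python
from h import *
cc=np.array([.483,.274,.053]); Rt,yc,zc=rackR(flip=-1); go(cc+yc*.19,Rt)
print(ctrl.get_state()['joint_positions'].round(2))
```

```text
t 1.4 pos [0.5089 0.3915 0.2599] F [ 0.  -1.4 -1.2] grip 0.996
turn units total [-0.1  -0.03 -0.01] | shift units in OLD axes [0.6  0.03 1.62] in NEW axes [0.6  0.01 1.62]
[-0.91  0.6   0.08  1.13  0.28  1.84  0.69]
```

Request:
{"name": "move_arm", "arguments": {"deltas": [{"linear": [0.3,0,0.6],"turn": [0,0,0],"claw": 0},{"linear": [0.3,0,0.6],"turn": [0,0,0],"claw": 0},{"linear": [0,0,0],"turn": [0,0,0],"claw": 0},{"linear": [0,0,0],"turn": [0,0,0],"claw": 0}]}}

```text
time: 1.73
position: [0.4857, 0.3766, 0.231]
tool_rot: [-0.098, -3.014, 0.809]
ft_force: [-0.4, 0.7, 1.6]
grip_width: 1.002
```

Run:
```python
from h import *
cc=np.array([.483,.274,.053]); Rt,yc,zc=rackR(flip=-1); go(cc+yc*.19,Rt)
s=ctrl.get_state(); T=np.eye(4); T[:3,:3]=R.from_rotvec(s['tool_rot']).as_matrix(); T[:3,3]=s['position']
d=snap('wrist','w1.png'); d['world_from_camera']=T@d['tool_from_camera']; np.savez('pics/w1.png.npz',**d)
x=np.array(rackR()[0])
Z=R.from_euler('z',-3.8,degrees=True).as_matrix()
for n,sx,sy,sz in(('TL',-1,1,1),('TR',1,1,1),('TLb',-1,1,-1),('TRb',1,1,-1),('FL',-1,-1,1),('FR',1,-1,1)):
    print(n,proj(d,cc+Z@[sx*.028,0,0]+yc*sy*.0475+zc*sz*.004).round(1))
```

```text
t 1.73 pos [0.4857 0.3766 0.231 ] F [-0.4  0.7  1.6] grip 1.002
turn units total [-0.01 -0.03  0.03] | shift units in OLD axes [-0.14  0.01  0.51] in NEW axes [-0.14  0.01  0.51]
TL [313.3 200.2]
TR [313.5 265.1]
TLb [323.1 200.2]
TRb [322.8 265.1]
FL [314.5 187. ]
FR [314.6 237.7]
```

View pics/w1.png

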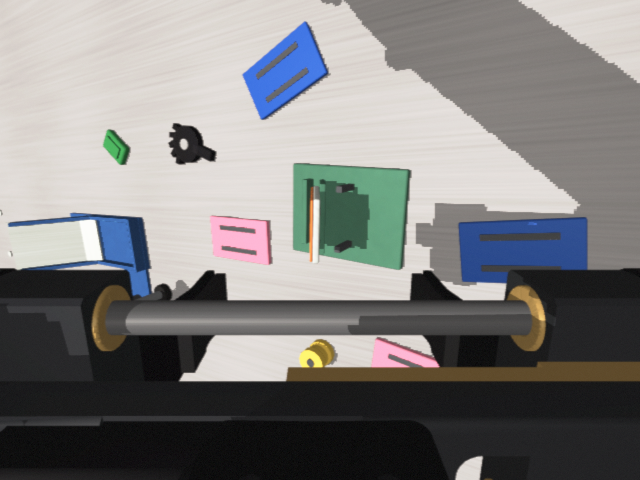

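The wrist view shows the cover edge-on at about (315,225). Its white top edge spans cols 313–320 and a thin orange strip lies to its left.

Run:
```python
from h import *
im=cv2.imread('pics/w1.png')
for r in(184,190,200,215,230,245,255,260,264): print(r,[(c,tuple(im[r,c][::-1].tolist())) for c in range(307,324,1)])
```

```text
184 [(307, (47, 73, 57)), (308, (40, 62, 50)), (309, (41, 63, 50)), (310, (40, 63, 51)), (311, (39, 61, 48)), (312, (43, 68, 54)), (313, (69, 108, 84)), (314, (98, 155, 122)), (315, (103, 160, 127)), (316, (102, 160, 126)), (317, (102, 159, 126)), (318, (100, 156, 124)), (319, (96, 149, 118)), (320, (92, 144, 115)), (321, (84, 132, 104)), (322, (82, 129, 102)), (323, (81, 126, 100))]
190 [(307, (46, 72, 57)), (308, (40, 62, 49)), (309, (47, 63, 49)), (310, (85, 73, 53)), (311, (128, 80, 44)), (312, (133, 78, 48)), (313, (130, 112, 97)), (314, (153, 153, 144)), (315, (124, 126, 119)), (316, (115, 116, 110)), (317, (108, 109, 103)), (318, (98, 102, 95)), (319, (83, 111, 93)), (320, (93, 145, 115)), (321, (92, 146, 115)), (322, (93, 145, 115)), (323, (92, 143, 113))]
200 [(307, (47, 72, 57)), (308, (42, 62, 50)), (309, (71, 68, 50)), (310, (155, 94, 53)), (311, (220, 118, 59)), (312, (189, 110, 71)), (313, (189, 172, 156)), (314, (242, 242, 235)), (315, (243, 244, 238)), (316, (239, 240, 232)), (317, (230, 231, 223)), (318, (213, 215, 203)), (319, (153, 157, 147)), (320, (83, 102, 89)),
[... 1776 characters left out ...]
(312, (215, 190, 170)), (313, (246, 246, 240)), (314, (246, 246, 241)), (315, (243, 244, 237)), (316, (238, 239, 231)), (317, (222, 224, 215)), (318, (181, 180, 172)), (319, (201, 195, 190)), (320, (220, 216, 210)), (321, (222, 218, 212)), (322, (223, 219, 214)), (323, (223, 219, 213))]
264 [(307, (224, 220, 216)), (308, (225, 220, 216)), (309, (225, 220, 216)), (310, (224, 219, 214)), (311, (224, 219, 214)), (312, (223, 219, 214)), (313, (222, 218, 212)), (314, (221, 216, 210)), (315, (220, 216, 210)), (316, (220, 214, 209)), (317, (220, 213, 208)), (318, (221, 215, 210)), (319, (220, 212, 208)), (320, (220, 213, 208)), (321, (220, 214, 209)), (322, (220, 213, 208)), (323, (221, 215, 209))]
```

Run:
```python
from h import *
cc=np.array([.481,.270,.053]); Rt,yc,zc=rackR(psi=-3.8,flip=-1); 
Rt=Rt@R.from_rotvec([0,0,1.2],degrees=True).as_matrix()
go(cc+yc*.0375,Rt)
```

```text
t 1.78 pos [0.4865 0.3771 0.232 ] F [ 0.1 -0.7  0.9] grip 1.0
turn units total [ 0.01 -0.01  0.31] | shift units in OLD axes [-0.06 -0.11  5.7 ] in NEW axes [-0.06 -0.11  5.7 ]
```

Request:
{"name": "move_arm", "arguments": {"deltas": [{"linear": [-0.06,-0.11,0],"turn": [0,0,0.31],"claw": 0.5},{"linear": [0,0,0.7],"turn": [0,0,0],"claw": 0.5},{"linear": [0,0,0.7],"turn": [0,0,0],"claw": 0.5},{"linear": [0,0,0.7],"turn": [0,0,0],"claw": 0.5},{"linear": [0,0,0.6],"turn": [0,0,0],"claw": 0.5},{"linear": [0,0,0.5],"turn": [0,0,0],"claw": 0.5},{"linear": [0,0,0.5],"turn": [0,0,0],"claw": 0.5},{"linear": [0,0,0],"turn": [0,0,0],"claw": 0.5},{"linear": [0,0,0],"turn": [0,0,0],"claw": 0.5}]}}

```text
time: 2.53
position: [0.4851, 0.3183, 0.1377]
tool_rot: [-0.135, -3.02, 0.809]
ft_force: [-0.1, -1.0, 0.8]
grip_width: 0.512
```

Run:
```python
from h import *
cc=np.array([.481,.270,.053]); Rt,yc,zc=rackR(psi=-3.8,flip=-1); 
go(cc+yc*.0375)
d=snap('wrist','w2.png'); a=cv2.imread('pics/w2.png')[120:440,200:450]; a=cv2.resize(a,None,fx=1.5,fy=1.5)
b=snap('scene','s2.png'); b=cv2.imread('pics/s2.png')[130:290,340:500]; b=cv2.resize(b,(480,480)); cv2.imwrite('pics/c2.png',np.hstack([a[:480],b]))
```

```text
t 2.53 pos [0.4851 0.3183 0.1377] F [-0.1 -1.   0.8] grip 0.512
turn units total [0. 0. 0.] | shift units in OLD axes [0.03 0.01 2.  ] in NEW axes [0.03 0.01 2.  ]
```

View pics/c2.png

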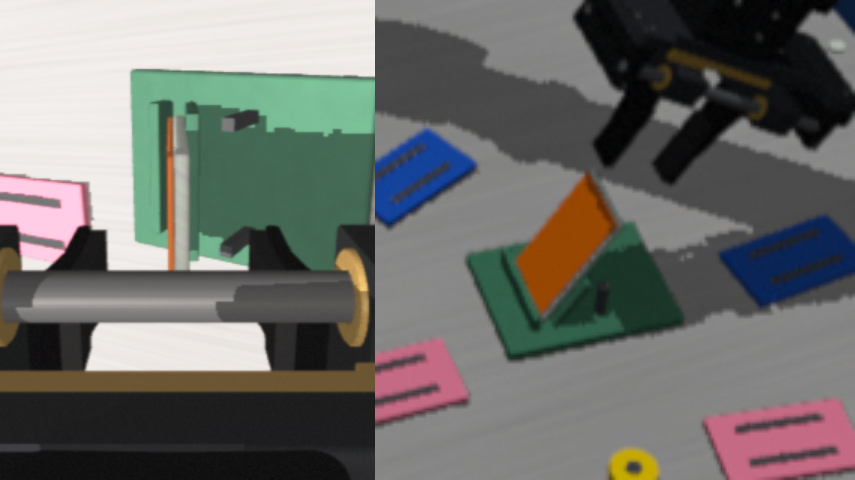

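The cover sits centred between the fingers: crop col about 177, fingers about 95 and 265. I'll go on down by 2.0 units and close.

Request:
{"name": "move_arm", "arguments": {"deltas": [{"linear": [0.03,0,0.5],"turn": [0,0,0],"claw": 0.5},{"linear": [0,0,0.5],"turn": [0,0,0],"claw": 0.5},{"linear": [0,0,0.5],"turn": [0,0,0],"claw": 0.5},{"linear": [0,0,0.5],"turn": [0,0,0],"claw": 0.5},{"linear": [0,0,0],"turn": [0,0,0],"claw": 0.5},{"linear": [0,0,0],"turn": [0,0,0],"claw": 1},{"linear": [0,0,0],"turn": [0,0,0],"claw": 1},{"linear": [0,0,0],"turn": [0,0,0],"claw": 1},{"linear": [0,0,0],"turn": [0,0,0],"claw": 1},{"linear": [0,0,0],"turn": [0,0,0],"claw": 1},{"linear": [0,0,0],"turn": [0,0,0],"claw": 1}], "grip_force": 20}}

```text
time: 3.55
position: [0.4816, 0.2889, 0.0854]
tool_rot: [-0.132, -3.02, 0.809]
ft_force: [-0.5, -0.3, 0.1]
grip_width: 0.13
```

Run:
```python
from h import *
cc=np.array([.481,.270,.053]); Rt,yc,zc=rackR(psi=-3.8,flip=-1); 
go(cc+yc*.0375)
d=snap('wrist','w3.png')
```

```text
t 3.55 pos [0.4816 0.2889 0.0854] F [-0.5 -0.3  0.1] grip 0.13
turn units total [0. 0. 0.] | shift units in OLD axes [-0.02 -0.01  0.  ] in NEW axes [-0.02 -0.01  0.  ]
```

View pics/w3.png

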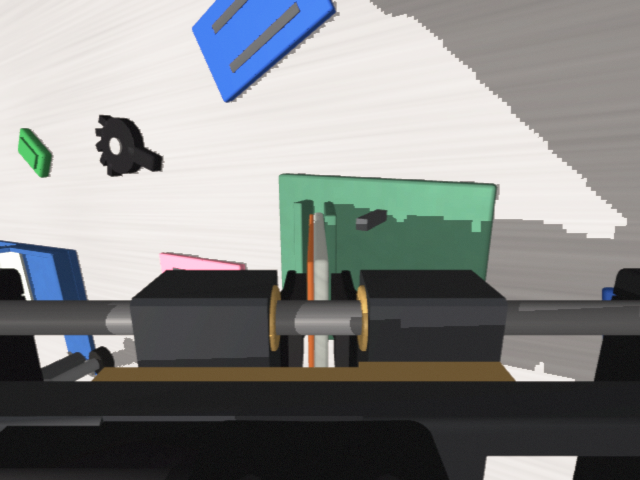

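Request:
{"name": "move_arm", "arguments": {"deltas": [{"linear": [0,0,0],"turn": [0,0,0],"claw": 1},{"linear": [0,0,-0.3],"turn": [0,0,0],"claw": 1},{"linear": [0,0,-0.5],"turn": [0,0,0],"claw": 1},{"linear": [0,0,-0.8],"turn": [0,0,0],"claw": 1},{"linear": [0,0,-0.8],"turn": [0,0,0],"claw": 1},{"linear": [0,0,-0.8],"turn": [0,0,0],"claw": 1},{"linear": [0,0,-0.8],"turn": [0,0,0],"claw": 1},{"linear": [0,0,-0.8],"turn": [0,0,0],"claw": 1},{"linear": [0,0,-0.8],"turn": [0,0,0],"claw": 1},{"linear": [0,0,-0.8],"turn": [0,0,0],"claw": 1},{"linear": [0,0,-0.4],"turn": [0,0,0],"claw": 1},{"linear": [0,0,0],"turn": [0,0,0],"claw": 1}]}}

```text
time: 4.6
position: [0.4885, 0.3932, 0.2641]
tool_rot: [-0.13, -3.024, 0.802]
ft_force: [-0.2, 0.1, -2.0]
grip_width: 0.089
```

Run:
```python
from h import *
a=np.radians(50); Rt=frame(np.array([0,np.cos(a),-np.sin(a)]),np.array([0,np.sin(a),np.cos(a)]))
# crest, plate centre y=+.012 down the slope, grasp offset: TCP is .0375 from plate centre
cr=np.array([.541,-.281,.104]); n=np.array([0,np.sin(a),np.cos(a)]); ds=np.array([0,np.cos(a),-np.sin(a)])
fin=cr+ds*(.010-.0375)+n*.004
print('final',fin); go(fin+n*.08,Rt); print(ctrl.get_state()['joint_positions'].round(2))
```

```text
final [ 0.541      -0.29561248  0.12763737]
t 4.6 pos [0.4885 0.3932 0.2641] F [-0.2  0.1 -2. ] grip 0.089
turn units total [-17.42   0.29  -1.24] | shift units in OLD axes [ -3.44 -16.56  12.75] in NEW axes [ -1.75 -17.85 -11.27]
[-0.93  0.56  0.07  1.18  0.28  1.82  0.64]
```

Request:
{"name": "move_arm", "arguments": {"deltas": [{"linear": [-0.14,-0.5,0.24],"turn": [0,0,0],"claw": 1},{"linear": [-0.14,-0.89,0.42],"turn": [0,0,0],"claw": 1},{"linear": [-0.14,-0.89,0.42],"turn": [0,0,0],"claw": 1},{"linear": [-0.14,-0.89,0.42],"turn": [0,0,0],"claw": 1},{"linear": [-0.14,-0.89,0.42],"turn": [0,0,0],"claw": 1},{"linear": [-0.14,-0.89,0.42],"turn": [0,0,0],"claw": 1},{"linear": [-0.14,-0.89,0.42],"turn": [0,0,0],"claw": 1},{"linear": [-0.14,-0.89,0.42],"turn": [0,0,0],"claw": 1},{"linear": [-0.14,-0.89,0.42],"turn": [0,0,0],"claw": 1},{"linear": [-0.14,-0.89,0.42],"turn": [0,0,0],"claw": 1},{"linear": [-0.14,-0.89,0.42],"turn": [0,0,0],"claw": 1},{"linear": [-0.14,-0.89,0.42],"turn": [0,0,0],"claw": 1},{"linear": [-0.14,-0.89,0.42],"turn": [0,0,0],"claw": 1},{"linear": [-0.14,-0.89,0.42],"turn": [0,0,0],"claw": 1},{"linear": [-0.14,-0.89,0.42],"turn": [0,0,0],"claw": 1},{"linear": [-0.14,-0.89,0.42],"turn": [0,0,0],"claw": 1},{"linear": [-0.14,-0.5,0.24],"turn": [0,0,0],"claw": 1},{"linear": [0,0,0],"turn": [0,0,0],"claw": 1}]}}

```text
time: 6.1
position: [0.5175, -0.0943, 0.3015]
tool_rot: [-0.145, -3.016, 0.811]
ft_force: [-0.6, -0.5, -0.7]
grip_width: 0.091
```

Request:
{"name": "move_arm", "arguments": {"deltas": [{"linear": [0,0,0],"turn": [-0.8,0,-0.07],"claw": 1},{"linear": [0,0,0],"turn": [-0.8,0,-0.07],"claw": 1},{"linear": [0,0,0],"turn": [-0.8,0,-0.07],"claw": 1},{"linear": [0,0,0],"turn": [-0.8,0,-0.07],"claw": 1},{"linear": [0,0,0],"turn": [-0.8,0,-0.07],"claw": 1},{"linear": [0,0,0],"turn": [-0.8,0,-0.07],"claw": 1},{"linear": [0,0,0],"turn": [-0.8,0,-0.07],"claw": 1},{"linear": [0,0,0],"turn": [-0.8,0,-0.07],"claw": 1},{"linear": [0,0,0],"turn": [-0.8,0,-0.07],"claw": 1},{"linear": [0,0,0],"turn": [-0.8,0,-0.07],"claw": 1},{"linear": [0,0,0],"turn": [0,0,0],"claw": 1}]}}

```text
time: 7.02
position: [0.518, -0.0909, 0.3007]
tool_rot: [-0.067, -3.137, -0.056]
ft_force: [-0.1, -1.1, -0.4]
grip_width: 0.09
```

```bash
cat >> h.py <<'E'
_a=np.radians(50); RF=frame(np.array([0,np.cos(_a),-np.sin(_a)]),np.array([0,np.sin(_a),np.cos(_a)]))
NN=np.array([0,np.sin(_a),np.cos(_a)]); DS=np.array([0,np.cos(_a),-np.sin(_a)])
E
python3 - <<'E'
from h import *
cr=np.array([.541,-.281,.104]); fin=cr+DS*(.010-.0375)+NN*.004
go(fin+NN*.08,RF); print(ctrl.get_state()['joint_positions'].round(2))
E
```

```text
t 7.02 pos [ 0.518  -0.0909  0.3007] F [-0.1 -1.1 -0.4] grip 0.09
turn units total [-9.49  0.17 -0.6 ] | shift units in OLD axes [-0.99 -4.88  3.88] in NEW axes [-0.77 -6.27  0.03]
[-0.32  0.03  0.48  1.68 -0.05  1.44  1.7 ]
```

Request:
{"name": "move_arm", "arguments": {"deltas": [{"linear": [-0.12,-0.6,0.1],"turn": [0,0,0],"claw": 1},{"linear": [-0.12,-0.6,0.1],"turn": [0,0,0],"claw": 1},{"linear": [-0.12,-0.6,0.1],"turn": [0,0,0],"claw": 1},{"linear": [-0.12,-0.6,0.1],"turn": [0,0,0],"claw": 1},{"linear": [-0.12,-0.6,0.1],"turn": [0,0,0],"claw": 1},{"linear": [-0.12,-0.6,0.1],"turn": [0,0,0],"claw": 1},{"linear": [-0.12,-0.6,0.1],"turn": [0,0,0],"claw": 1},{"linear": [-0.12,-0.6,0.1],"turn": [0,0,0],"claw": 1},{"linear": [0,0,0],"turn": [-0.8,0,-0.05],"claw": 1},{"linear": [0,0,0],"turn": [-0.8,0,-0.05],"claw": 1},{"linear": [0,0,0],"turn": [-0.8,0,-0.05],"claw": 1},{"linear": [0,0,0],"turn": [-0.8,0,-0.05],"claw": 1},{"linear": [0,0,0],"turn": [-0.8,0,-0.05],"claw": 1},{"linear": [0,0,0],"turn": [-0.8,0,-0.05],"claw": 1},{"linear": [0,0,0],"turn": [-0.8,0,-0.05],"claw": 1},{"linear": [0,0,0],"turn": [0,0,0],"claw": 1}]}}

```text
time: 8.35
position: [0.541, -0.2338, 0.2699]
tool_rot: [0.028, 3.069, 0.664]
ft_force: [-0.1, -0.1, -1.1]
grip_width: 0.089
```

Run:
```python
from h import *
cr=np.array([.541,-.281,.104]); fin=cr+DS*(.010-.0375)+NN*.004
go(fin+NN*.08,RF); print(ctrl.get_state()['joint_positions'].round(2))
```

```text
t 8.35 pos [ 0.541  -0.2338  0.2699] F [-0.1 -0.1 -1.1] grip 0.089
turn units total [-3.89  0.11 -0.23] | shift units in OLD axes [-0.01 -1.27  2.75] in NEW axes [ 0.   -1.96  2.31]
[ 0.12  0.38  0.6   1.46 -0.53  1.66  2.3 ]
```

Request:
{"name": "move_arm", "arguments": {"deltas": [{"linear": [0,-0.4,0],"turn": [-0.78,0.02,-0.05],"claw": 1},{"linear": [0,-0.4,0],"turn": [-0.78,0.02,-0.05],"claw": 1},{"linear": [0,-0.4,0],"turn": [-0.78,0.02,-0.05],"claw": 1},{"linear": [0,-0.3,0],"turn": [-0.78,0.02,-0.05],"claw": 1},{"linear": [0,-0.3,0],"turn": [-0.78,0.02,-0.05],"claw": 1},{"linear": [0,0,0],"turn": [0,0,0],"claw": 1},{"linear": [0,0,0],"turn": [0,0,0],"claw": 1}]}}

```text
time: 8.93
position: [0.5417, -0.2789, 0.2437]
tool_rot: [-0.006, 2.951, 1.072]
ft_force: [0.5, 1.7, -0.4]
grip_width: 0.086
```

Run:
```python
from h import *
cr=np.array([.541,-.281,.104]); fin=cr+DS*(.010-.0375)+NN*.004
go(fin+NN*.08,RF); print(ctrl.get_state()['joint_positions'].round(2))
a=snap('scene','s4.png')['image'][150:390,60:320,::-1]
s=ctrl.get_state(); T=np.eye(4); T[:3,:3]=R.from_rotvec(s['tool_rot']).as_matrix(); T[:3,3]=s['position']
d=snap('wrist','w4.png'); d['world_from_camera']=T@d['tool_from_camera']; np.savez('pics/w4.png.npz',**d)
for n,p in(('crest mid',cr),('c-',cr-[.036,0,0]),('c+',cr+[.036,0,0]),('foot mid',cr+[0,.087,-.096])): print(n,proj(d,p).round(1))
cv2.imwrite('pics/c4.png',np.hstack([cv2.resize(a,(390,360)),cv2.resize(d['image'][:,:,::-1],(400,360))]))
```

```text
t 8.93 pos [ 0.5417 -0.2789  0.2437] F [ 0.5  1.7 -0.4] grip 0.086
turn units total [-0.02 -0.    0.06] | shift units in OLD axes [ 0.02 -0.24  2.61] in NEW axes [ 0.02 -0.25  2.61]
[ 0.35  0.6   0.56  1.31 -0.74  1.87  2.47]
crest mid [183.9 241.8]
c- [179.3 190. ]
c+ [188.2 290. ]
foot mid [233. 209.]
```

View pics/c4.png

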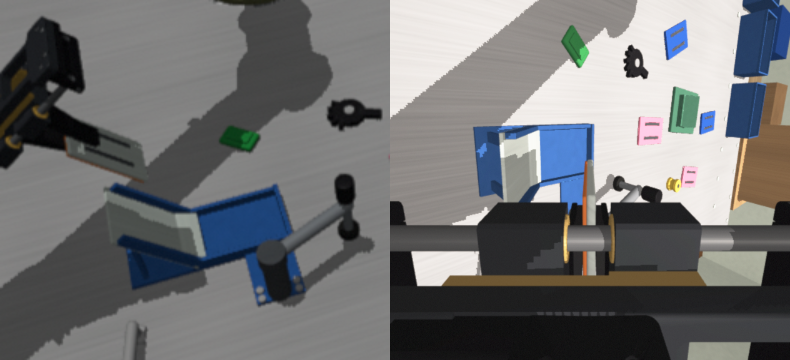

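The cover is held bare face up and tilted with the ramp. The gripper is behind and above the crest. I'll look closely at the crest in the wrist view.

Run:
```python
from h import *
a=cv2.imread('pics/w4.png')[150:290,110:350]; cv2.imwrite('pics/c5.png',cv2.resize(a,None,fx=3.3,fy=3.3,interpolation=cv2.INTER_CUBIC))
d=dict(np.load('pics/w4.png.npz')); cr=np.array([.541,-.281,.104])
for n,p in(('crest -40',cr-[.040,0,0]),('tray end -x outer top',np.array([.501,-.080,.024])),('kink -x',cr+[-.036,.0643,-.0766])): 
    q=proj(d,p); print(n,q.round(1),((q-[110,150])*3.3).round(0))
```

```text
crest -40 [178.8 184. ] [227. 112.]
tray end -x outer top [326.5 166.7] [714.  55.]
kink -x [218.7 176.5] [359.  87.]
```

View pics/c5.png

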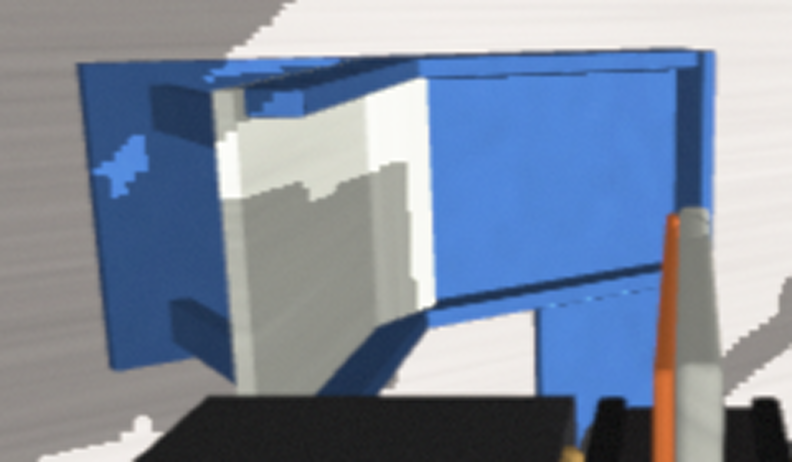

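Run:
```python
from h import *
d=dict(np.load('pics/w4.png.npz')); t=dict(np.load('pics/top0.png.npz')); s=dict(np.load('pics/scene0.png.npz'))
f=lambda x,y:(110+x/3.3,150+y/3.3)
for n,p,z in(('crest-x',f(213,90),.104),('crest pt',f(225,240),.104),('crest pt2',f(236,390),.104),('kink',f(366,150),.104-.0766),('kink2',f(376,320),.104-.0766),('foot',f(428,80),.016),('foot2',f(437,305),.008),('endwall corner',f(714,52),.024)): print(n,onz(d,p,z).round(4))
P=f(213,90); print(tri(ray(d,P),ray(t,(475,245.5))),tri(ray(d,P),ray(s,(130.1,276))))
```

```text
crest-x [ 0.4964 -0.2834  0.104 ]
crest pt [ 0.5271 -0.2837  0.104 ]
crest pt2 [ 0.5597 -0.2843  0.104 ]
kink [ 0.5229 -0.2156  0.0274]
kink2 [ 0.5737 -0.2157  0.0274]
foot [ 0.505  -0.1888  0.016 ]
foot2 [ 0.5784 -0.185   0.008 ]
endwall corner [ 0.4999 -0.0802  0.024 ]
(array([ 0.49895867, -0.27976197,  0.09369148]), np.float64(0.003100796299401941)) (array([ 0.49741474, -0.28201215,  0.09760055]), np.float64(0.0017097210841219357))
```

Run:
```python
from h import *
cr=np.array([.540,-.281,.104]); fin=cr+DS*(.009-.0375)+NN*.004
go(fin+NN*.03,RF)
```

```text
t 9.03 pos [ 0.5426 -0.2778  0.2461] F [ 0.3  1.7 -1.1] grip 0.093
turn units total [-0.02  0.02  0.13] | shift units in OLD axes [ 0.11 -1.99  2.61] in NEW axes [ 0.09 -1.99  2.61]
```

Request:
{"name": "move_arm", "arguments": {"deltas": [{"linear": [0.02,0,0.45],"turn": [0,0,0],"claw": 1},{"linear": [0.02,0,0.45],"turn": [0,0,0],"claw": 1},{"linear": [0.02,0,0.45],"turn": [0,0,0],"claw": 1},{"linear": [0,0,0.45],"turn": [0,0,0],"claw": 1},{"linear": [0,0,0.45],"turn": [0,0,0],"claw": 1},{"linear": [0,0,0.35],"turn": [0,0,0],"claw": 1},{"linear": [0,-0.4,0],"turn": [0,0,0],"claw": 1},{"linear": [0,-0.4,0],"turn": [0,0,0],"claw": 1},{"linear": [0,-0.4,0],"turn": [0,0,0],"claw": 1},{"linear": [0,-0.4,0],"turn": [0,0,0],"claw": 1},{"linear": [0,-0.4,0],"turn": [0,0,0],"claw": 1},{"linear": [0,0,0],"turn": [0,0,0],"claw": 1},{"linear": [0,0,0],"turn": [0,0,0],"claw": 1}]}}

```text
time: 10.12
position: [0.5401, -0.2763, 0.1461]
tool_rot: [-0.005, 2.948, 1.073]
ft_force: [0.4, -0.2, -1.1]
grip_width: 0.09
```

Run:
```python
from h import *
cr=np.array([.540,-.281,.104]); fin=cr+DS*(.009-.0375)+NN*.004
go(fin,RF); print(ctrl.get_state()['joint_positions'].round(2))
a=snap('scene','s6.png')['image'][210:390,90:310,::-1]
cv2.imwrite('pics/c6.png',cv2.resize(a,None,fx=3.2,fy=3.2,interpolation=cv2.INTER_CUBIC))
```

```text
t 10.12 pos [ 0.5401 -0.2763  0.1461] F [ 0.4 -0.2 -1.1] grip 0.09
turn units total [0.   0.04 0.07] | shift units in OLD axes [ 0.01 -0.89  0.03] in NEW axes [ 0.   -0.89  0.03]
[ 0.35  0.67  0.54  1.41 -0.76  1.73  2.56]
```

View pics/c6.png

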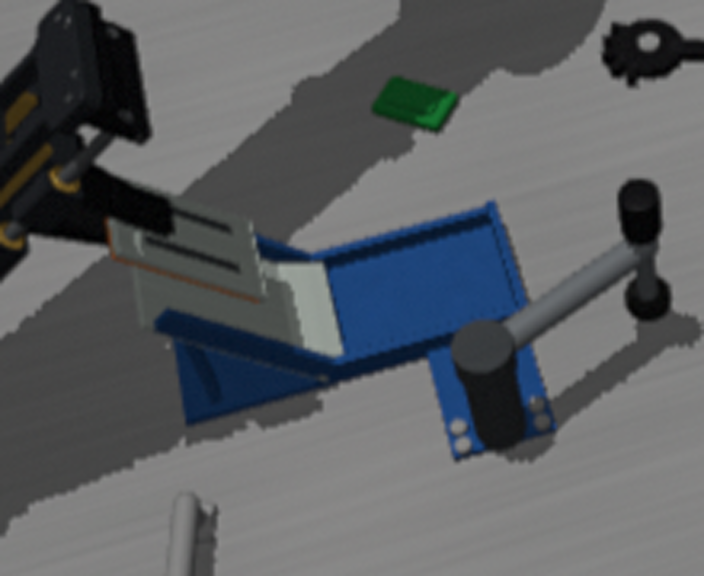

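The cover hovers parallel over the ramp with the gripper behind the crest. I'll lower it onto the sheet gently.

Request:
{"name": "move_arm", "arguments": {"deltas": [{"linear": [0,-0.25,0],"turn": [0,0,0],"claw": 1},{"linear": [0,-0.25,0],"turn": [0,0,0],"claw": 1},{"linear": [0,-0.2,0],"turn": [0,0,0],"claw": 1},{"linear": [0,0,0],"turn": [0,0,0],"claw": 1}]}}

```text
time: 10.5
position: [0.5402, -0.2923, 0.1323]
tool_rot: [-0.006, 2.949, 1.072]
ft_force: [-0.2, 0.9, -2.1]
grip_width: 0.087
```

Request:
{"name": "move_arm", "arguments": {"deltas": [{"linear": [0,-0.07,0],"turn": [0,0,0],"claw": 1},{"linear": [0,0,0],"turn": [0,0,0],"claw": 1}]}}

```text
time: 10.67
position: [0.5408, -0.2929, 0.132]
tool_rot: [-0.009, 2.948, 1.073]
ft_force: [-0.2, 0.4, -2.3]
grip_width: 0.089
```

Request:
{"name": "move_arm", "arguments": {"deltas": [{"linear": [0,-0.07,0],"turn": [0,0,0],"claw": 1},{"linear": [0,0,0],"turn": [0,0,0],"claw": 1}]}}

```text
time: 10.83
position: [0.541, -0.2945, 0.1308]
tool_rot: [-0.009, 2.948, 1.072]
ft_force: [-0.1, -0.7, -2.6]
grip_width: 0.09
```

Request:
{"name": "move_arm", "arguments": {"deltas": [{"linear": [0,-0.07,0],"turn": [0,0,0],"claw": 1},{"linear": [0,0,0],"turn": [0,0,0],"claw": 1}]}}

```text
time: 11.0
position: [0.5409, -0.2961, 0.1294]
tool_rot: [-0.009, 2.948, 1.072]
ft_force: [0.2, 0.1, -2.0]
grip_width: 0.089
```

Request:
{"name": "move_arm", "arguments": {"deltas": [{"linear": [0,-0.05,0],"turn": [0,0,0],"claw": 1},{"linear": [0,0,0],"turn": [0,0,0],"claw": 1}]}}

```text
time: 11.17
position: [0.541, -0.2965, 0.1291]
tool_rot: [-0.01, 2.947, 1.075]
ft_force: [-0.5, 2.3, 0.6]
grip_width: 0.088
```

Request:
{"name": "move_arm", "arguments": {"deltas": [{"linear": [0,-0.03,0],"turn": [0,0,0],"claw": 1},{"linear": [0,0,0],"turn": [0,0,0],"claw": 1}]}}

```text
time: 11.33
position: [0.5411, -0.2966, 0.1289]
tool_rot: [-0.011, 2.946, 1.077]
ft_force: [-0.9, 4.4, 2.7]
grip_width: 0.087
```

Request:
{"name": "move_arm", "arguments": {"deltas": [{"linear": [0,0,0],"turn": [0,0,0],"claw": 0.5},{"linear": [0,0,0],"turn": [0,0,0],"claw": 0.5},{"linear": [0,0,0],"turn": [0,0,0],"claw": 0.5},{"linear": [0,0,0],"turn": [0,0,0],"claw": 0.5},{"linear": [0,0,0],"turn": [0,0,0],"claw": 0.5},{"linear": [0,0,0],"turn": [0,0,0],"claw": 0.5},{"linear": [0,0,0],"turn": [0,0,0],"claw": 0.5},{"linear": [0,0,0],"turn": [0,0,0],"claw": 0.5},{"linear": [0,0,0],"turn": [0,0,0],"claw": 0.5},{"linear": [0,0,0],"turn": [0,0,0],"claw": 0.5}]}}

```text
time: 12.17
position: [0.541, -0.2978, 0.128]
tool_rot: [-0.009, 2.948, 1.073]
ft_force: [0.3, -0.0, -0.5]
grip_width: 0.501
```

Run:
```python
from h import *
go([.541,-.2966,.1289])
a=snap('scene','s7.png')['image'][210:390,90:310,::-1]; b=snap('top','t7.png')['image'][165:265,345:490,::-1]
cv2.imwrite('pics/c7.png',np.hstack([cv2.resize(a,(440,360)),cv2.resize(b,(360,360*100//145)).copy() if 0 else cv2.resize(b,(360,360))]))
```

```text
t 12.17 pos [ 0.541  -0.2978  0.128 ] F [ 0.3 -0.  -0.5] grip 0.501
turn units total [0. 0. 0.] | shift units in OLD axes [-0.    0.05  0.  ] in NEW axes [-0.    0.05  0.  ]
```

View pics/c7.png

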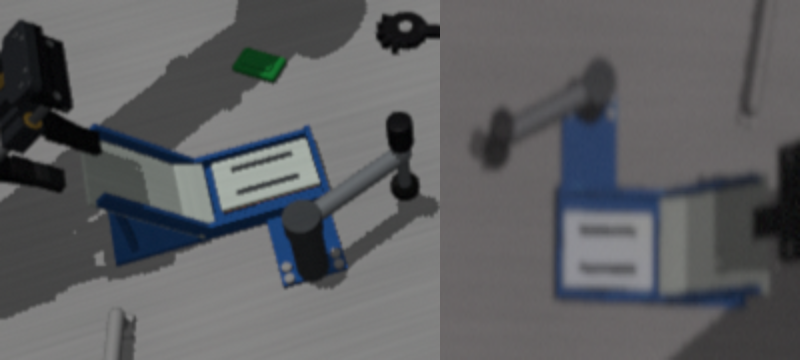

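The cover lies flat in the tray with the ribs (bare metal) up, and the swing arm is still open. Next I retreat along the fingers and turn the tool to point down.

Request:
{"name": "move_arm", "arguments": {"deltas": [{"linear": [0,0,-0.5],"turn": [0,0,0],"claw": 0.5},{"linear": [0,0,-0.8],"turn": [0,0,0],"claw": 0.5},{"linear": [0,0,-0.8],"turn": [0,0,0],"claw": 0.5},{"linear": [0,0,-0.8],"turn": [0,0,0],"claw": 0.5},{"linear": [0,0,-0.8],"turn": [0,0,0],"claw": 0.5},{"linear": [0,0,-0.8],"turn": [0,0,0],"claw": 0.5},{"linear": [0,0,-0.5],"turn": [0,0,0],"claw": 0.5},{"linear": [0,0,0],"turn": [0.8,0,0],"claw": 0},{"linear": [0,0,0],"turn": [0.8,0,0],"claw": 0},{"linear": [0,0,0],"turn": [0.8,0,0],"claw": 0},{"linear": [0,0,0],"turn": [0.8,0,0],"claw": 0},{"linear": [0,0,0],"turn": [0.8,0,0],"claw": 0},{"linear": [0,0,0],"turn": [0.8,0,0],"claw": 0},{"linear": [0,0,0],"turn": [0.8,0,0],"claw": 0},{"linear": [0,0,0],"turn": [0.8,0,0],"claw": 0},{"linear": [0,0,0],"turn": [0.8,0,0],"claw": 0},{"linear": [0,0,0],"turn": [0.8,0,0],"claw": 0},{"linear": [0,0,0],"turn": [0.8,0,0],"claw": 0},{"linear": [0,0,0],"turn": [0.8,0,0],"claw": 0},{"linear": [0,0,0],"turn": [0,0,0],"claw": 0}]}}

```text
time: 13.93
position: [0.542, -0.3913, 0.2436]
tool_rot: [-0.013, 3.133, 0.044]
ft_force: [1.0, 0.6, 0.5]
grip_width: 0.999
```

```bash
cat >> h.py <<'E'
def down(yaw): a=np.radians(yaw); return frame(np.array([0,0,-1.]),np.array([np.cos(a),np.sin(a),0]))
E
python3 - <<'E'
from h import *
go([.6055,-.0145,.24],down(90)); go([.6055,-.0145,.24],down(24)); print(ctrl.get_state()['joint_positions'].round(2))
E
```

```text
t 13.93 pos [ 0.542  -0.3913  0.2436] F [1.  0.6 0.5] grip 0.999
turn units total [0.4  0.12 0.12] | shift units in OLD axes [-2.21 12.54  0.49] in NEW axes [-2.12 12.56  0.12]
t 13.93 pos [ 0.542  -0.3913  0.2436] F [1.  0.6 0.5] grip 0.999
turn units total [ 0.43 -0.13 16.62] | shift units in OLD axes [-2.21 12.54  0.49] in NEW axes [10.61  7.04  0.12]
[ 0.08  0.43  0.72  1.41 -0.31  1.41  2.38]
```

Request:
{"name": "move_arm", "arguments": {"deltas": [{"linear": [-0.15,0.5,0],"turn": [0.4,0.1,0],"claw": 0},{"linear": [-0.15,0.84,0],"turn": [0,0,0],"claw": 0},{"linear": [-0.15,0.84,0],"turn": [0,0,0],"claw": 0},{"linear": [-0.15,0.84,0],"turn": [0,0,0],"claw": 0},{"linear": [-0.15,0.84,0],"turn": [0,0,0],"claw": 0},{"linear": [-0.15,0.84,0],"turn": [0,0,0],"claw": 0},{"linear": [-0.15,0.84,0],"turn": [0,0,0],"claw": 0},{"linear": [-0.15,0.84,0],"turn": [0,0,0],"claw": 0},{"linear": [-0.15,0.84,0],"turn": [0,0,0],"claw": 0},{"linear": [-0.15,0.84,0],"turn": [0,0,0],"claw": 0},{"linear": [-0.15,0.84,0],"turn": [0,0,0],"claw": 0},{"linear": [-0.15,0.84,0],"turn": [0,0,0],"claw": 0},{"linear": [-0.15,0.84,0],"turn": [0,0,0],"claw": 0},{"linear": [-0.15,0.84,0],"turn": [0,0,0],"claw": 0},{"linear": [0,0.84,0],"turn": [0,0,0],"claw": 0},{"linear": [0,0.4,0],"turn": [0,0,0],"claw": 0},{"linear": [0,0,0],"turn": [0,0,0],"claw": 0}]}}

```text
time: 15.35
position: [0.6021, -0.0106, 0.2429]
tool_rot: [0.014, -3.14, -0.003]
ft_force: [-0.0, 0.1, 0.6]
grip_width: 1.001
```

Request:
{"name": "move_arm", "arguments": {"deltas": [{"linear": [0,0,0],"turn": [0,0,0.9],"claw": 0},{"linear": [0,0,0],"turn": [0,0,0.9],"claw": 0},{"linear": [0,0,0],"turn": [0,0,0.9],"claw": 0},{"linear": [0,0,0],"turn": [0,0,0.9],"claw": 0},{"linear": [0,0,0],"turn": [0,0,0.9],"claw": 0},{"linear": [0,0,0],"turn": [0,0,0.9],"claw": 0},{"linear": [0,0,0],"turn": [0,0,0.9],"claw": 0},{"linear": [0,0,0],"turn": [0,0,0.9],"claw": 0},{"linear": [0,0,0],"turn": [0,0,0.9],"claw": 0},{"linear": [0,0,0],"turn": [0,0,0.9],"claw": 0},{"linear": [0,0,0],"turn": [0,0,0.9],"claw": 0},{"linear": [0,0,0],"turn": [0,0,0.9],"claw": 0},{"linear": [0,0,0],"turn": [0,0,0.9],"claw": 0},{"linear": [0,0,0],"turn": [0,0,0.9],"claw": 0},{"linear": [0,0,0],"turn": [0,0,0.9],"claw": 0},{"linear": [0,0,0],"turn": [0,0,0.9],"claw": 0},{"linear": [0,0,0],"turn": [0,0,0.9],"claw": 0},{"linear": [0,0,0],"turn": [0,0,0.9],"claw": 0},{"linear": [0,0,0],"turn": [0,0,0],"claw": 0},{"linear": [0,0,0],"turn": [0,0,0],"claw": 0}]}}

```text
time: 17.02
position: [0.6019, -0.0164, 0.2434]
tool_rot: [1.679, 2.655, -0.002]
ft_force: [-0.1, 0.3, 0.3]
grip_width: 0.996
```

Run:
```python
from h import *
go([.6055,-.0145,.24],down(24)); s=ctrl.get_state(); print(s['joint_positions'].round(2))
T=np.eye(4); T[:3,:3]=R.from_rotvec(s['tool_rot']).as_matrix(); T[:3,3]=s['position']
d=snap('wrist','w8.png'); d['world_from_camera']=T@d['tool_from_camera']; np.savez('pics/w8.png.npz',**d)
for n,p in(('knobtop',[.6055,-.0145,.13]),('pivot',[.65,-.115,.113]),('tray',[.54,-.138,.008])): print(n,proj(d,np.array(p)).round(1))
```

```text
t 17.02 pos [ 0.6019 -0.0164  0.2434] F [-0.1  0.3  0.3] grip 0.996
turn units total [-0.01  0.01  0.34] | shift units in OLD axes [0.01 0.14 0.11] in NEW axes [0.01 0.14 0.11]
[-0.63  0.26  0.73  1.6  -0.18  1.35  0.57]
knobtop [323.8 242.4]
pivot [319.7 363.7]
tray [219.6 286.8]
```

View pics/w8.png

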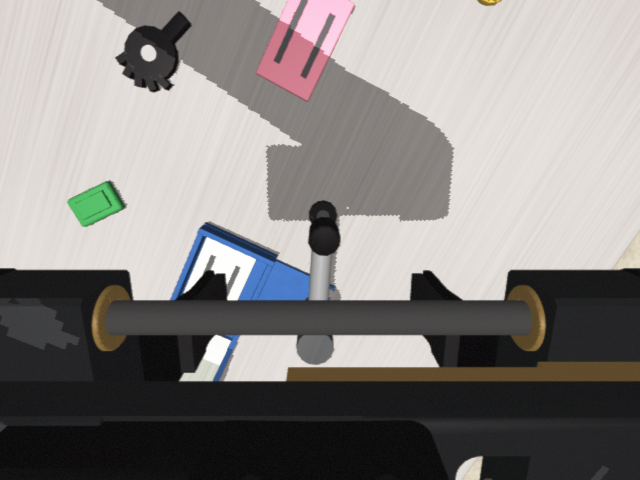

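The knob is at (323,238), the post top at (315,345) and the tray with the cover at (225,270). The jaws straddle the knob along its travel, as planned. I'll go down and grip.

Request:
{"name": "move_arm", "arguments": {"deltas": [{"linear": [0.07,0.14,0],"turn": [0,0,0.45],"claw": 0},{"linear": [0,0,0.6],"turn": [0,0,0],"claw": 0},{"linear": [0,0,0.7],"turn": [0,0,0],"claw": 0},{"linear": [0,0,0.7],"turn": [0,0,0],"claw": 0},{"linear": [0,0,0.7],"turn": [0,0,0],"claw": 0},{"linear": [0,0,0.7],"turn": [0,0,0],"claw": 0},{"linear": [0,0,0.5],"turn": [0,0,0],"claw": 0},{"linear": [0,0,0.2],"turn": [0,0,0],"claw": 0},{"linear": [0,0,0],"turn": [0,0,0],"claw": 0},{"linear": [0,0,0],"turn": [0,0,0],"claw": 0}]}}

```text
time: 17.9
position: [0.6052, -0.011, 0.1208]
tool_rot: [1.72, 2.629, -0.001]
ft_force: [0.3, -0.1, 0.5]
grip_width: 1.0
```

Request:
{"name": "move_arm", "arguments": {"deltas": [{"linear": [0,0,0],"turn": [0,0,0],"claw": 1},{"linear": [0,0,0],"turn": [0,0,0],"claw": 1},{"linear": [0,0,0],"turn": [0,0,0],"claw": 1},{"linear": [0,0,0],"turn": [0,0,0],"claw": 1},{"linear": [0,0,0],"turn": [0,0,0],"claw": 1},{"linear": [0,0,0],"turn": [0,0,0],"claw": 1},{"linear": [0,0,0],"turn": [0,0,0],"claw": 1},{"linear": [0,0,0],"turn": [0,0,0],"claw": 1},{"linear": [0,0,0],"turn": [0,0,0],"claw": 1},{"linear": [0,0,0],"turn": [0,0,0],"claw": 1}], "grip_force": 8}}

```text
time: 18.73
position: [0.6049, -0.0105, 0.1203]
tool_rot: [-1.72, -2.629, 0.001]
ft_force: [0.5, 0.1, 0.4]
grip_width: 0.322
```

Request:
{"name": "move_arm", "arguments": {"deltas": [{"linear": [0,0,0],"turn": [0,0,0],"claw": 1},{"linear": [0,0,0],"turn": [0,0,0],"claw": 1},{"linear": [0,0,0],"turn": [0,0,0],"claw": 1}]}}

```text
time: 18.98
position: [0.6048, -0.0105, 0.1202]
tool_rot: [-1.72, -2.629, 0.001]
ft_force: [-0.6, 0.6, 0.5]
grip_width: 0.275
```

Request:
{"name": "move_arm", "arguments": {"deltas": [{"linear": [-0.005,-0.127,0],"turn": [0,0,-0.5],"claw": 1},{"linear": [-0.005,-0.127,0],"turn": [0,0,-0.5],"claw": 1},{"linear": [-0.005,-0.127,0],"turn": [0,0,-0.5],"claw": 1},{"linear": [-0.005,-0.127,0],"turn": [0,0,-0.5],"claw": 1},{"linear": [-0.005,-0.127,0],"turn": [0,0,-0.5],"claw": 1},{"linear": [-0.005,-0.127,0],"turn": [0,0,-0.5],"claw": 1},{"linear": [-0.005,-0.127,0],"turn": [0,0,-0.5],"claw": 1},{"linear": [-0.005,-0.127,0],"turn": [0,0,-0.5],"claw": 1},{"linear": [-0.005,-0.127,0],"turn": [0,0,-0.5],"claw": 1},{"linear": [-0.005,-0.127,0],"turn": [0,0,-0.5],"claw": 1}]}}

```text
time: 19.82
position: [0.5728, -0.0298, 0.1202]
tool_rot: [-1.231, -2.886, -0.003]
ft_force: [-3.1, 4.3, 2.2]
grip_width: 0.269
```

Request:
{"name": "move_arm", "arguments": {"deltas": [{"linear": [0.02,-0.127,0],"turn": [0,0,-0.5],"claw": 1},{"linear": [0.02,-0.127,0],"turn": [0,0,-0.5],"claw": 1},{"linear": [0.01,-0.127,0],"turn": [0,0,-0.5],"claw": 1},{"linear": [0,-0.127,0],"turn": [0,0,-0.5],"claw": 1},{"linear": [0,-0.127,0],"turn": [0,0,-0.5],"claw": 1},{"linear": [0,-0.127,0],"turn": [0,0,-0.5],"claw": 1},{"linear": [0,-0.127,0],"turn": [0,0,-0.5],"claw": 1},{"linear": [0,-0.127,0],"turn": [0,0,-0.5],"claw": 1},{"linear": [0,-0.127,0],"turn": [0,0,-0.5],"claw": 1},{"linear": [0,-0.127,0],"turn": [0,0,-0.5],"claw": 1}]}}

```text
time: 20.65
position: [0.5482, -0.0595, 0.1202]
tool_rot: [-0.712, -3.055, -0.003]
ft_force: [-5.3, 3.9, 4.0]
grip_width: 0.272
```

Run:
```python
from h import *
s=ctrl.get_state(); Rm=R.from_rotvec(s['tool_rot']).as_matrix(); print(s['position'].round(4),'F tool',(Rm.T@s['ft_force']).round(1),'yaw',np.degrees(np.arctan2(Rm[1,1],Rm[0,1])).round(1), s['joint_positions'].round(2))
```

```text
[ 0.5482 -0.0595  0.1202] F tool [ 6.4  1.1 -3.9] yaw 63.8 [-0.49  0.24  0.63  1.86 -0.16  1.09  1.31]
```

Request:
{"name": "move_arm", "arguments": {"deltas": [{"linear": [0.04,-0.127,0],"turn": [0,0,-0.5],"claw": 1},{"linear": [0.03,-0.127,0],"turn": [0,0,-0.5],"claw": 1},{"linear": [0.02,-0.127,0],"turn": [0,0,-0.5],"claw": 1},{"linear": [0.01,-0.127,0],"turn": [0,0,-0.5],"claw": 1},{"linear": [0.01,-0.127,0],"turn": [0,0,-0.5],"claw": 1},{"linear": [0,-0.127,0],"turn": [0,0,-0.5],"claw": 1},{"linear": [0,-0.127,0],"turn": [0,0,-0.5],"claw": 1},{"linear": [0,-0.127,0],"turn": [0,0,-0.5],"claw": 1},{"linear": [0,-0.127,0],"turn": [0,0,-0.5],"claw": 1},{"linear": [0,-0.127,0],"turn": [0,0,-0.5],"claw": 1}]}}

```text
time: 21.48
position: [0.5347, -0.0958, 0.1201]
tool_rot: [-0.172, -3.135, -0.001]
ft_force: [-0.9, 0.9, 0.4]
grip_width: 0.275
```

Request:
{"name": "move_arm", "arguments": {"deltas": [{"linear": [0.02,-0.127,0],"turn": [0,0,-0.5],"claw": 1},{"linear": [0.01,-0.127,0],"turn": [0,0,-0.5],"claw": 1},{"linear": [0,-0.127,0],"turn": [0,0,-0.5],"claw": 1},{"linear": [0,-0.127,0],"turn": [0,0,-0.5],"claw": 1},{"linear": [0,-0.127,0],"turn": [0,0,-0.5],"claw": 1},{"linear": [0,-0.127,0],"turn": [0,0,-0.5],"claw": 1}]}}

```text
time: 21.98
position: [0.533, -0.119, 0.1202]
tool_rot: [0.156, -3.135, -0.001]
ft_force: [-3.0, 0.8, 2.0]
grip_width: 0.27
```

```bash
cat > st.py <<'E'
from h import *
s=ctrl.get_state(); Rm=R.from_rotvec(s['tool_rot']).as_matrix(); print(s['position'].round(4),'F tool',(Rm.T@s['ft_force']).round(1),'yaw',np.degrees(np.arctan2(Rm[1,1],Rm[0,1])).round(1), s['joint_positions'].round(2))
E
python3 st.py
```

```text
[ 0.533  -0.119   0.1202] F tool [ 2.9  1.1 -2. ] yaw 95.7 [-0.36  0.22  0.59  1.88 -0.14  1.09  1.96]
```

Request:
{"name": "move_arm", "arguments": {"deltas": [{"linear": [0.01,-0.127,0],"turn": [0,0,-0.5],"claw": 1},{"linear": [0,-0.127,0],"turn": [0,0,-0.5],"claw": 1},{"linear": [0,0,0],"turn": [0,0,0],"claw": 1}]}}

```text
time: 22.23
position: [0.5336, -0.1276, 0.1201]
tool_rot: [0.262, -3.128, 0.001]
ft_force: [-3.8, -0.6, 1.2]
grip_width: 0.27
```

Request:
{"name": "move_arm", "arguments": {"deltas": [{"linear": [0,-0.1,0],"turn": [0,0,-0.4],"claw": 1},{"linear": [0,0,0],"turn": [0,0,0],"claw": 1}]}}

```text
time: 22.4
position: [0.5339, -0.13, 0.1201]
tool_rot: [0.305, -3.124, 0.0]
ft_force: [-3.5, -1.9, 3.1]
grip_width: 0.271
```

Request:
{"name": "move_arm", "arguments": {"deltas": [{"linear": [0,-0.1,0],"turn": [0,0,-0.4],"claw": 1},{"linear": [0,0,0],"turn": [0,0,0],"claw": 1}]}}

```text
time: 22.57
position: [0.5344, -0.1328, 0.1201]
tool_rot: [0.349, -3.119, -0.0]
ft_force: [-5.3, -1.7, 2.9]
grip_width: 0.28
```

```bash
python3 st.py
```

```text
[ 0.5344 -0.1328  0.1201] F tool [ 5.6 -0.5 -2.9] yaw 102.8 [-0.32  0.23  0.58  1.87 -0.14  1.09  2.11]
```

Request:
{"name": "move_arm", "arguments": {"deltas": [{"linear": [0.02,-0.1,0],"turn": [0,0,-0.4],"claw": 1},{"linear": [0,0,0],"turn": [0,0,0],"claw": 1}]}}

```text
time: 22.73
position: [0.5349, -0.1358, 0.1201]
tool_rot: [0.392, -3.115, 0.0]
ft_force: [-4.8, -1.1, 3.0]
grip_width: 0.274
```

Request:
{"name": "move_arm", "arguments": {"deltas": [{"linear": [0.02,-0.1,0],"turn": [0,0,-0.4],"claw": 1},{"linear": [0,0,0],"turn": [0,0,0],"claw": 1}]}}

```text
time: 22.9
position: [0.5355, -0.1388, 0.1201]
tool_rot: [0.435, -3.11, 0.001]
ft_force: [-3.6, -1.2, 1.8]
grip_width: 0.271
```

Request:
{"name": "move_arm", "arguments": {"deltas": [{"linear": [0,-0.1,0],"turn": [0,0,-0.4],"claw": 1},{"linear": [0,0,0],"turn": [0,0,0],"claw": 1}]}}

```text
time: 23.07
position: [0.5362, -0.1417, 0.1201]
tool_rot: [0.479, -3.103, 0.001]
ft_force: [-4.7, -0.9, 1.3]
grip_width: 0.273
```

```bash
python3 st.py
```

```text
[ 0.5362 -0.1417  0.1201] F tool [ 4.7  0.5 -1.3] yaw 107.5 [-0.3   0.24  0.58  1.86 -0.15  1.09  2.21]
```

Request:
{"name": "move_arm", "arguments": {"deltas": [{"linear": [0,-0.08,0],"turn": [0,0,-0.3],"claw": 1},{"linear": [0,0,0],"turn": [0,0,0],"claw": 1}]}}

```text
time: 23.23
position: [0.5367, -0.144, 0.1201]
tool_rot: [0.511, -3.098, 0.0]
ft_force: [-5.5, -0.8, 1.9]
grip_width: 0.272
```

Request:
{"name": "move_arm", "arguments": {"deltas": [{"linear": [0,-0.08,0],"turn": [0,0,-0.3],"claw": 1},{"linear": [0,0,0],"turn": [0,0,0],"claw": 1}]}}

```text
time: 23.4
position: [0.5373, -0.1457, 0.1201]
tool_rot: [0.543, -3.092, -0.001]
ft_force: [-5.9, -0.2, 2.9]
grip_width: 0.27
```

```bash
python3 st.py
python3 - <<'E'
from h import *
a=snap('scene','s9.png')['image'][210:390,90:310,::-1]; b=snap('top','t9.png')['image'][165:265,345:490,::-1]
cv2.imwrite('pics/c9.png',np.hstack([cv2.resize(a,(440,360)),cv2.resize(b,(360,250)) if 0 else cv2.resize(b,(360,360))]))
E
```

```text
[ 0.5373 -0.1457  0.1201] F tool [ 5.6  1.9 -2.9] yaw 109.9 [-0.29  0.24  0.57  1.85 -0.15  1.09  2.26]
```

View pics/c9.png

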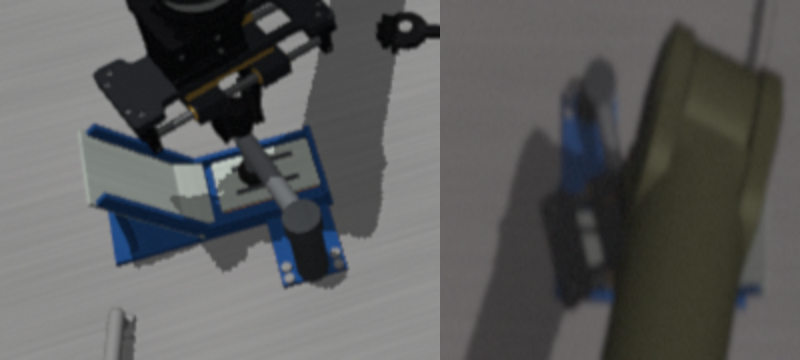

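View 11 shows the knob over the tray, and the tangential force is starting to rise. I'll push gently to the stop.

Request:
{"name": "move_arm", "arguments": {"deltas": [{"linear": [0.03,-0.06,0],"turn": [0,0,0],"claw": 1},{"linear": [0,0,0],"turn": [0,0,0],"claw": 1}]}}

```text
time: 23.67
position: [0.5372, -0.1458, 0.1201]
tool_rot: [0.544, -3.092, -0.005]
ft_force: [-5.6, 3.1, 4.4]
grip_width: 0.27
```

Request:
{"name": "move_arm", "arguments": {"deltas": [{"linear": [0.03,-0.06,0],"turn": [0,0,0],"claw": 1},{"linear": [0,0,0],"turn": [0,0,0],"claw": 1}]}}

```text
time: 23.83
position: [0.5373, -0.1459, 0.12]
tool_rot: [0.546, -3.092, -0.009]
ft_force: [-4.9, 5.7, 3.4]
grip_width: 0.274
```

```bash
python3 st.py
```

```text
[ 0.5373 -0.1459  0.12  ] F tool [ 2.7  7.  -3.4] yaw 110.0 [-0.28  0.25  0.57  1.85 -0.15  1.09  2.27]
```

The stop is reached: position stuck at y = -0.146 while the force rises to 7 N. I'll release and rise.

Request:
{"name": "move_arm", "arguments": {"deltas": [{"linear": [0,0,0],"turn": [0,0,0],"claw": 0.3},{"linear": [0,0,0],"turn": [0,0,0],"claw": 0.3},{"linear": [0,0,0],"turn": [0,0,0],"claw": 0.3},{"linear": [0,0,0],"turn": [0,0,0],"claw": 0.3},{"linear": [0,0,0],"turn": [0,0,0],"claw": 0.3},{"linear": [0,0,0],"turn": [0,0,0],"claw": 0.3},{"linear": [0,0,0],"turn": [0,0,0],"claw": 0.3},{"linear": [0,0,-0.4],"turn": [0,0,0],"claw": 0.3},{"linear": [0,0,-0.6],"turn": [0,0,0],"claw": 0.3},{"linear": [0,0,-0.8],"turn": [0,0,0],"claw": 0.3},{"linear": [0,0,-0.8],"turn": [0,0,0],"claw": 0.3},{"linear": [0,0,-0.8],"turn": [0,0,0],"claw": 0.3},{"linear": [0,0,-0.8],"turn": [0,0,0],"claw": 0.3},{"linear": [0,0,-0.8],"turn": [0,0,0],"claw": 0.3},{"linear": [0,0.8,0],"turn": [0,0,0],"claw": 0.3},{"linear": [0,0.8,0],"turn": [0,0,0],"claw": 0.3},{"linear": [0,0.8,0],"turn": [0,0,0],"claw": 0.3},{"linear": [0,0.8,0],"turn": [0,0,0],"claw": 0.3},{"linear": [0,0.8,0],"turn": [0,0,0],"claw": 0.3},{"linear": [0,0,0],"turn": [0,0,0],"claw": 0.3}]}}

```text
time: 25.5
position: [0.4958, -0.032, 0.2713]
tool_rot: [-0.556, 3.091, 0.004]
ft_force: [0.3, 0.4, -0.1]
grip_width: 0.702
```

Request:
{"name": "move_arm", "arguments": {"deltas": [{"linear": [0,0.8,0],"turn": [0,0,0],"claw": 0.3},{"linear": [0,0.8,0],"turn": [0,0,0],"claw": 0.3},{"linear": [0,0.8,0],"turn": [0,0,0],"claw": 0.3},{"linear": [0,0.8,0],"turn": [0,0,0],"claw": 0.3},{"linear": [0,0.8,0],"turn": [0,0,0],"claw": 0.3},{"linear": [0,0.8,0],"turn": [0,0,0],"claw": 0.3},{"linear": [0,0,0],"turn": [0,0,0],"claw": 0.3},{"linear": [0,0,0],"turn": [0,0,0],"claw": 0.3}]}}

```text
time: 26.17
position: [0.4474, 0.0987, 0.2711]
tool_rot: [-0.549, 3.092, -0.001]
ft_force: [-0.3, -0.4, 0.2]
grip_width: 0.703
```

```bash
python3 st.py
python3 - <<'E'
from h import *
a=snap('scene','s10.png')['image'][210:390,90:310,::-1]; t=snap('top','t10.png'); b=t['image'][165:265,345:490,::-1]
cv2.imwrite('pics/c10.png',np.hstack([cv2.resize(a,(440,360)),cv2.resize(b,(360,360))]))
# bystanders: compare start/end colour blobs
for n in('top','scene'):
  for f in('0','10'):
    im=cv2.imread(f'pics/{n if f=="0" else n[0]}{f}.png'); h=cv2.cvtColor(im,cv2.COLOR_BGR2HSV)
    m={'cap':cv2.inRange(h,(55,120,60),(75,255,255)),'yel':cv2.inRange(h,(20,120,90),(35,255,255)),'blk':cv2.inRange(h,(0,0,0),(180,90,60))}
    box={'top':{'cap':(385,272,35,35),'yel':(260,175,30,30),'blk':(320,268,40,32)},'scene':{'cap':(195,225,50,35),'yel':(410,270,35,40),'blk':(270,210,55,32)}}[n]
    print(n,f,{k:np.argwhere(m[k][y:y+hh,x:x+w]).mean(0).round(1).tolist() for k,(x,y,w,hh) in box.items()})
E
```

```text
[0.4474 0.0987 0.2711] F tool [ 0.4 -0.3 -0.2] yaw 110.1 [-0.59 -0.12  0.3   1.87  0.04  1.38  1.61]
top 0 {'cap': [17.6, 17.6], 'yel': [11.9, 12.9], 'blk': [16.8, 20.4]}
top 10 {'cap': [17.2, 16.9], 'yel': [12.0, 13.0], 'blk': [16.2, 24.4]}
scene 0 {'cap': [16.6, 24.1], 'yel': [18.2, 15.2], 'blk': [15.5, 23.0]}
scene 10 {'cap': [16.6, 24.1], 'yel': [18.7, 15.2], 'blk': [15.5, 22.9]}
```

The viewer limit is reached, so I'll check the knob and cover numerically before handing in.

Run:
```python
from h import *
s=dict(np.load('pics/s10.png.npz')); im=cv2.imread('pics/s10.png'); h=cv2.cvtColor(im,cv2.COLOR_BGR2HSV)
q=proj(s,np.array([.5385,-.146,.113])); print('knob pred',q.round(1))
m=cv2.inRange(h,(0,0,0),(180,120,48))
for k in cv2.findContours(m,cv2.RETR_EXTERNAL,cv2.CHAIN_APPROX_NONE)[0]:
    c=np.array(cv2.minAreaRect(k)[0])
    if cv2.contourArea(k)>50 and np.linalg.norm(c-q)<60: print('black',c.round(1),cv2.contourArea(k),cv2.boundingRect(k),'at z=.113',onz(s,c,.113).round(4))
for nm in('s7','s10'):
    d=dict(np.load(f'pics/{nm}.png.npz')); hh=cv2.cvtColor(cv2.imread(f'pics/{nm}.png'),cv2.COLOR_BGR2HSV)
    m=cv2.inRange(hh,(0,0,120),(180,60,255)); 
    for k in cv2.findContours(m,cv2.RETR_EXTERNAL,cv2.CHAIN_APPROX_NONE)[0]:
        x,y,w,b=cv2.boundingRect(k)
        if 190<x<250 and 260<y<330 and cv2.contourArea(k)>100: r=cv2.minAreaRect(k); print(nm,'white',np.round(r,1) if 0 else r,onz(d,r[0],.016).round(4))
```

```text
knob pred [208.2 267. ]
black [214.2 297.5] 86.0 (209, 289, 13, 16) at z=.113 [ 0.607  -0.1499  0.113 ]
black [208.7 268.6] 202.0 (201, 259, 15, 21) at z=.113 [ 0.5423 -0.1459  0.113 ]
s7 white ((221.7263946533203, 296.2924499511719), (23.763378143310547, 50.96076965332031), 74.05460357666016) [ 0.5376 -0.1363  0.016 ]
```

```bash
python3 -c "
from h import *
print(ctrl.close_job())"
```

```text
the job is handed in; nothing more can be done
None
```

I handed the job in after about 26 s of the 56 s allowed. The cover lies in the tray with its bare metal up, and the swing arm is closed on its stop and let go. No verdict is reported at hand-in.

I gripped the cover by its free top, tilted it to the ramp and rested it on the upper ramp with a contact force of about 5 N. When I opened the fingers it slid down by itself. I then took the knob round its arc until it stopped moving while the force rose to 7 N, let go and backed clear.

**Last checks**
- **Cover:** a picture taken after the slide showed it flat in the tray, ribs up, about 1 cm from the tray middle towards the end wall. The swing arm was still open then.
- **Knob:** in the last scene image it is within about 1 mm of the stop along the closing direction and still gripped-height, at (0.542, -0.146). The wrist force is near zero.
- **Cap, roller and ratchet:** cap and roller are unchanged within a pixel. In the scene view the ratchet is also unchanged.

**What disagreed or was not checked**
- The stop came about 4–8 mm beyond my first estimate of the tray middle.
- In the top view the ratchet's dark patch read 4 px off. I put this down to the arm's shadow, because the scene view shows no change.
- I did not measure the door pull. It stood where it was in the earlier pictures, and the arm never went near it.
- My automatic search for the cover in the final image found nothing, probably because the arm tube and its shadow lie across it. The final cover position therefore rests on the earlier picture, and the last one before letting go of the knob showed it in place.
- The viewer's 12-picture limit was used up before the last picture, so the final check was numbers only.

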